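# Fit the charged cell into the opened instrument and switch it on

### The arm

A 6-joint arm with a two-finger parallel gripper is mounted at the origin on the work surface. World frame = base frame: x ahead of the robot, y to its left, z up, the work surface at z = 0. Lengths are in mm, angles in degrees, forces in N, time in s.
With the tool pointing down it reaches from about 350 to 850 mm from the base axis. Payload 8.1 kg.
Tool frame: the origin (TCP) lies midway between the tips of the shut fingers; the grasp point (between the pads) lies 19 mm behind it; z points along the fingers, y is the line along which they close (so a half turn about z gives the same grasp; the last joint's range is limited). The gripper opens to 85 mm and grips with 20 to 120 N. Pads are 22 mm wide; open, the fingers measure 114 mm over their backs; the gripper's body (76 mm by 85 mm) begins 54 mm behind the grasp point. The pads swing forward as they close: fully open they stand 13 mm farther back than shut.
Start: joints at [-76.513, 7.471, 85.268, -0, 87.261, -4.893], TCP at [189.216, -569.388, 231.292] pointing down, gripper open.
Joint ranges: [-169.43, 169.43], [-51.17, 129.36], [1.28, 143.12], [-76.62, 256.62], [0, 156.53], [-152.29, 152.29]. Speed limits (degrees/s): [136.94, 136.94, 159.86, 180, 180, 180].

### API

Orientations are given as [roll, pitch, yaw] about the fixed x, y, z axes, in that order (R = Rz(yaw) Ry(pitch) Rx(roll)).
In Python, from bench import r gives the robot as it stands.
- The arm moves only by the tool send_rows, never from a script. Its argument "increments" is a list of rows, each a list of 6 numbers: the shift along the tool's x, y, z in mm, then the turn, a rotation vector about the tool's x, y, z in rad. A call has 1 to 5 rows; each row shifts and turns the commanded pose from where the row before left it, along the tool's axes as they then stand; what a row does not reach is not made up. A row lasts 1/8 s, in which the tool goes at most 62.5 mm and 10.7 degrees, less where a joint would pass 70% of its speed; a pose out of reach is approached as far as the arm can. A call is refused whole if a number of a shift passes 62.5 or a number of a turn 0.188, either way. A call with a gripper value outside its range is refused whole. "grip" is the closure, from -1 (fully open) to 1 (shut), set as the call begins (left out, the last holds). The fingers move at their own pace and stop on an object; "grip_force" is the grip in N (left out, the last holds). Time passes only in rows, so rows that do not move let the fingers close. It gives the time, the measured TCP pose, the force, the opening and the grip force at its end, in the units of the state.
- r.sense(): the state, without advancing time (a new reading comes with each control period).
- r.snapshot(name): name is "side" or "top" or "wrist"; returns a dict with "img" (384x512x3 uint8, blue, green, red), "z_map" (384x512 float32, mm along the optical axis (not along the pixel's ray), 0 where there is no reading), "fx", "fy", "cx", "cy" (pixels), "D" ([k1, k2, p1, p2, k3] as OpenCV has them; the pictures are not rectified), "view" (4x4, takes a point from world to camera coordinates). Camera axes: x right, y down, z forward; pixel columns grow to the right and rows downward; lengths in mm; the calibration is good to about 2 mm. A picture is of the moment at which its call begins.
- r.hand_in(): hands the job in; it is judged then, once.
The state is a dict: "time": time; "joint_pos": joint angles; "qd": joint speeds; "joint_efforts": joint torques, N m; "tool_pos": TCP position; "tcp_rot": TCP orientation; "ft_force": force on the tool from outside, world axes, zero at the start; "wrist_torque": the same for the moment, N m; "finger_gap": finger opening in mm; "grip_force": force on a finger pad.
Only numpy, scipy, OpenCV 4.12 (cv2) and the standard library are available. Lean on these libraries where they do the work, as an engineer would, in place of code of your own. Each camera call takes 0.05 s, during which the arm holds its last target. There are 200 camera calls.

### The job

Take the charged cell out of the charger and fit it in the opened instrument's battery holder, its flat end against the bowed spring leaf and its button end to the flat contact plate nearer the rocker switch: lay it in the mouths of the spring clips and press it down until both clips have snapped round it and it lies fully home. Only then press the raised half of the rocker switch down to switch the instrument on, and leave the other loose things on the bench where they are.

Things in the scene. Friction and masses are not known exactly. Their poses are not given: they have to be found in the camera images.
- cell_mid (a point): Centre of the charged cell, on its axis halfway along its sleeve: a dark round cell, 26 mm diameter, sleeve 65 mm long, 85 to 105 g, lying on its side in the charger. Its x axis points along it to the button end; it may roll about x. It can be gripped across its diameter at mid-length from above and lifted straight out.
- cell_plus (a point): Tip of the cell's button end: a steel button 11 mm in diameter, 2.5 mm proud of the sleeve, so 35 mm from the cell's centre. The other end is flat, 32.5 mm from the centre.
- charger: Single-bay charger, a fixed black slab 118 x 46 mm; origin at the centre of its underside, x along its bay. The cell lies over its centre, axis 28 mm above the table, button end to +x, on two sloping ribs. Beside the cell at mid-length nothing is higher than 20 mm above the table. Lugs up to 30 mm high stand 1 to 3 mm beyond its ends, the larger (white) at the button end.
- bay (a point): Where the cell's centre is when fully home in the battery holder, 31 mm above the table (it then lies on the holder's floor, its top 13 mm above this point). Axes of the instrument: y along the bay towards the flat contact plate, x across it away from the control strip, z up. Between the two clips 43 mm along y are free; beside that gap, out to 45 mm in x, nothing is higher than 30 mm above the table.
- mouth (a point): Where the cell's centre is when it is laid on the mouths of the two empty clips, 16.5 mm above bay; it stays there by its own weight. Each bright sheet-steel clip is 7 mm wide, 25 mm from here along y, with two sprung fingers: lips 20 mm apart, flaring above to 32 mm. About 8 to 18 N on top of the cell spreads them and each snaps over after some 10 mm, often one end before the other.
- plus_plate (a point): Face of the flat, fixed, upright steel contact plate at the bay's +y end, 38 mm from bay, at the end of the holder nearer the rocker switch; the button end goes here. A cell centred on bay has 3 mm to spare.
- leaf_face (a point): Most bowed point of the thin sprung steel leaf at the bay's -y end, 31 mm from bay and 6 mm below it; bent away at its top, it gives way lightly as the cell's flat end comes down past it.
- unit: The opened instrument: fixed grey sheet-metal chassis 170 x 200 mm, walls 26 mm high, green circuit board, black battery holder, aluminium control strip 26 mm high along its -x edge. Origin at the centre of its underside; bay at x 12, the rocker's pivot at x -64, y 50, z 26.5 mm. Parts on it are at most 39 mm above the table, the clips' flared tips and contact plate 46 mm.
- rocker_on (a point): Point on top of the raised (+y, outer) half of the black rocker switch on the control strip, 10 mm from its pivot, about 33 mm above the table while off. The V-shaped paddle is 21 mm (x) by 29 mm (y), its pivot along the instrument's x axis; pressed to on, this half comes level and this point sinks about 3 mm.
- rocker (a joint): Angle of the rocker switch: 0 off (the +y half raised), 0.30 rad fully on (the +y half pressed level). About 3 N at the end of the raised half moves it; it stays where it is left.
- thin_cell: Bystander, loose: a thinner bare cell, 18 mm diameter, standing upright, 65 mm tall; origin at the centre of its underside.
- flux_jar: Bystander, loose: small white screw-lid jar, 42 mm diameter, 34 mm tall; origin at the centre of its underside.
- solder_spool: Bystander, loose: upright spool, 54 mm diameter, 40 mm tall; origin at the centre of its underside.
- screwdriver: Bystander, loose: screwdriver lying flat, 160 mm long; origin at the centre of its underside.
- pen: Bystander, loose: ballpoint pen lying on the notebook, origin on its axis.
- multimeter: Bystander, loose: hand multimeter lying on its back, 165 x 80 x 38 mm; origin at the centre of its underside.
- screw_dish: Bystander, loose: flat metal dish of screws, 80 mm diameter, 17 mm tall; origin at the centre of its underside.

How it is judged (in metres and radians):
On the way:
1. the cell is snapped fully home in both clips the right way round, with the switch still off (z of cell_mid in the frame of bay between -0.0025 and 0.0025 m and x of cell_mid in the frame of bay between -0.003 and 0.003 m and y of cell_mid in the frame of bay between -0.006 and 0.006 m and angle between the x axis of cell_mid and the y axis of bay, either way round below 0.08 rad and y of cell_plus in the frame of bay above 0.025 m and value of joint rocker below 0.1 rad), for 0.2 s.
At the end, for the whole second after the job is handed in: The cell lies at rest fully home in the clips (centre within 2.5 mm in height, 3 mm across and 6 mm along of the bay's point, axis within 0.08 rad), its button end at the flat contact plate, and the rocker switch is on (joint above 0.22 rad) (z of cell_mid in the frame of bay between -0.0025 and 0.0025 m and x of cell_mid in the frame of bay between -0.003 and 0.003 m and y of cell_mid in the frame of bay between -0.006 and 0.006 m and angle between the x axis of cell_mid and the y axis of bay, either way round below 0.08 rad and y of cell_plus in the frame of bay above 0.025 m and value of joint rocker above 0.22 rad and linear speed of cell below 0.02 m/s); the robot touches nothing.
It fails at once if a loose bystander is shifted by more than 30 mm (distance of any of thin_cell, flux_jar, solder_spool, screwdriver, pen, multimeter, screw_dish from where it was at the start of the episode above 0.03 m).
It fails at once if the switch is turned on before the cell is home (value of joint rocker above 0.15 rad and distance between cell_mid and bay above 0.012 m).
It also fails if it takes over 56 s, if anything falls off the work surface, if the arm or the gripper's body presses on something with over 40 N, if the wrist force passes 120 N, or if a joint passes its speed limit or range.

## Working session

There is one attempt and no reset: what is moved stays moved. The work goes in short steps, Python scripts to look and compute and a tool call to move; the robot and the scene stay as the last step left them, time stands still between calls to the robot, and variables do not carry over. Pictures are saved under pics/ and viewed, at most 10 in all, crops included, and the job is handed in when it is done.

Besides the shell and the picture viewer there is one more tool, called after ">>>" as name(argument=value, ...), one argument or row to a line, values as JSON. send_rows: Moves the arm, as the interface text tells. Its arguments: {"type":"object","properties":{"increments":{"type":"array"},"grip":{"type":"number"},"grip_force":{"type":"number"}},"required":["increments"]}

```bash
mkdir -p pics; ls
cat > h.py <<'E'
from bench import r
import numpy as np, cv2
def save(n,f):
    s=r.snapshot(n); cv2.imwrite('pics/'+f+'.png',s['img']); np.savez('pics/'+f+'.npz',**s); return s
def load(f): return dict(np.load('pics/'+f+'.npz'))
def K(s): return np.array([[s['fx'],0,s['cx']],[0,s['fy'],s['cy']],[0,0,1.]])
def px2w(s,u,v,z=None):
    # z: None -> depth, else intersect plane world z
    n=cv2.undistortPoints(np.array([[[u,v]]],float),K(s),s['D'])[0,0]
    T=np.linalg.inv(s['view']); d=np.array([n[0],n[1],1.])
    if z is None:
        p=s['z_map'][int(round(v)),int(round(u))]*d; return T[:3,:3]@p+T[:3,3]
    w=T[:3,:3]@d; o=T[:3,3]; return o+w*(z-o[2])/w[2]
def cloud(s):
    H,W=s['z_map'].shape; uv=np.stack(np.meshgrid(np.arange(W),np.arange(H)),-1).reshape(-1,1,2).astype(float)
    n=cv2.undistortPoints(uv,K(s),s['D'])[:,0]; z=s['z_map'].reshape(-1,1)
    T=np.linalg.inv(s['view']); return (np.c_[n*z,z]@T[:3,:3].T+T[:3,3]).reshape(H,W,3)
def w2px(s,p):
    V=s['view']; return cv2.projectPoints(np.array([p],float),cv2.Rodrigues(V[:3,:3])[0],V[:3,3],K(s),s['D'])[0][0,0]
E
python3 - <<'E'
from h import *
print(r.sense())
for n in('top','side'):
    s=save(n,n+'0'); print(n,np.linalg.inv(s['view'])[:3,3].round(),s['fx'],(s['z_map']==0).mean())
a=cv2.imread('pics/top0.png');b=cv2.imread('pics/side0.png')
cv2.imwrite('pics/a.png',cv2.resize(a,(800,600)))
E
```

```text
pics
{'time': 0.0, 'joint_pos': array([-7.65127324e+01,  7.51522825e+00,  8.53309943e+01, -6.38128543e-04,
        8.72604581e+01, -4.89276144e+00]), 'qd': array([-0.03242882, -0.01943574,  0.02093543, -0.06206053, -0.04190313,
        0.09419838]), 'joint_efforts': array([-6.93983820e-04, -5.69394743e+01, -5.00555634e+01, -4.45012176e-05,
        1.47781981e-02, -1.42669620e-06]), 'tool_pos': array([ 189.08111808, -568.84219971,  230.22673388]), 'tcp_rot': array([-1.79893654e+02, -8.46388598e-03,  1.83800523e+01]), 'ft_force': array([-0.77937427, -0.15108925, -0.64091608]), 'wrist_torque': array([ 0.00199782, -0.0078617 , -0.02009919]), 'grip_force': 0.0, 'finger_gap': 85.01333070138863}
top [ 330.   -7. 1176.] 414.75068986693844 0.0039215087890625
side [ 544.  860. 1013.] 374.6964111836121 0.0037129720052083335
```

View pics/a.png

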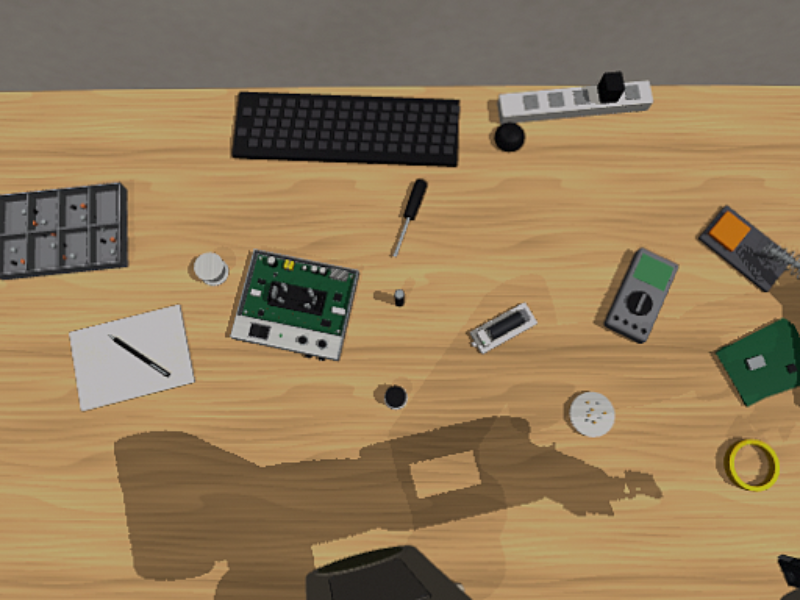

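The top view shows the charger with its cell at about (503,328) and the instrument at (295,305). The instrument's control strip is along its lower edge, with the rocker at (260,330). I'll measure these roughly and zoom in.

Run:
```python
from h import *
s=load('top0'); k=512/800
C=cloud(s)
for n,u,v,z in [('ch',503,328,28),('chL',472,341,10),('chR',535,315,10),('rock',260,331,30),('unit',295,305,20),('bay',297,297,35),('thin',400,295,65),('spool',395,397,40),('jar',210,268,34)]:
    print(n,px2w(s,u*k,v*k,z).round(1),C[int(v*k),int(u*k)].round(1))
a=s['img']
c1=cv2.resize(a[190:230,295:350],None,fx=7,fy=7,interpolation=cv2.INTER_CUBIC)
c2=cv2.resize(a[155:235,142:235],None,fx=4.3,fy=4.3,interpolation=cv2.INTER_CUBIC)
H=max(c1.shape[0],c2.shape[0]); o=np.zeros((H,c1.shape[1]+c2.shape[1],3),np.uint8)
o[:c1.shape[0],:c1.shape[1]]=c1;o[:c2.shape[0],c1.shape[1]:]=c2
cv2.imwrite('pics/b.png',o);print(o.shape)
```

```text
ch [ 543.6 -188.1   28. ] [ 544.  -183.7   40.3]
chL [ 523.3 -133.4   10. ] [ 526.  -134.5   -1.7]
chR [ 570.8 -250.7   10. ] [ 574.5 -251.6    0.9]
rock [540.8 249.6  30. ] [543.3 250.9  29.8]
unit [590.6 189.5  20. ] [592.1 192.4  16.3]
bay [602.1 183.7  35. ] [606.4 186.9  17.7]
thin [597.2  -3.   65. ] [598.4  -3.1  69.4]
spool [420.5   6.9  40. ] [421.1   9.1  34.7]
jar [658.3 345.7  34. ] [657.2 344.   43.3]
(344, 785, 3)
```

View pics/b.png

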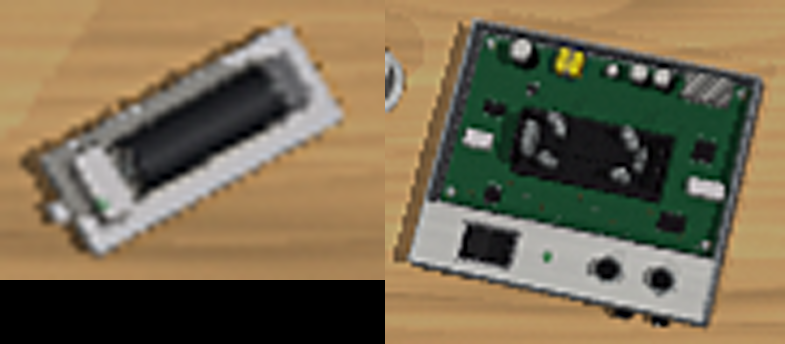

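Charger: the white lug, and so the button end, is at its left (+y) end. Its axis is at about 112° world yaw. The instrument's y axis is at about 78°. I'll go over the charger next.

>>> send_rows(
  increments=[
    [45,-25,0,0,0,0],
    [45,-25,0,0,0,0],
    [45,-25,0,0,0,0],
    [45,-25,0,0,0,0],
    [45,-25,0,0,0,0],
  ],
)

```text
time: 0.72
tool_pos: [364.1, -378.3, 230.9]
tcp_rot: [-180.0, 0.0, 18.4]
ft_force: [0.5, -0.1, 0.4]
finger_gap: 85.7
grip_force: 0.0
```

>>> send_rows(
  increments=[
    [46,-25,0,0,0,0],
    [46,-25,0,0,0,0],
    [46,-25,0,0,0,0],
    [46,-25,0,0,0,0],
    [46,-25,0,0,0,0],
  ],
)

```text
time: 1.35
tool_pos: [542.9, -187.1, 230.9]
tcp_rot: [-180.0, 0.0, 18.4]
ft_force: [0.6, -0.9, -0.2]
finger_gap: 85.4
grip_force: 0.0
```

>>> send_rows(
  increments=[
    [0,0,0,0,0,-0.184],
    [0,0,0,0,0,-0.184],
    [0,0,0,0,0,-0.184],
    [0,0,0,0,0,-0.184],
    [0,0,0,0,0,-0.184],
  ],
)

```text
time: 1.98
tool_pos: [541.9, -188.5, 230.7]
tcp_rot: [-179.9, -0.0, 71.4]
ft_force: [0.0, 1.3, -0.8]
finger_gap: 85.2
grip_force: 0.0
```

>>> send_rows(
  increments=[
    [0,0,0,0,0,-0.184],
    [0,0,0,0,0,-0.184],
    [0,0,0,0,0,-0.184],
    [0,0,0,0,0,-0.184],
    [0,0,0,0,0,0],
  ],
)

```text
time: 2.6
tool_pos: [541.9, -188.5, 230.8]
tcp_rot: [-180.0, -0.0, 113.2]
ft_force: [-0.6, -0.2, 0.3]
finger_gap: 85.3
grip_force: 0.0
```

Run:
```python
from h import *
s=save('wrist','w1'); t=r.sense();print(t['tool_pos'],t['tcp_rot'],t['joint_pos'].round(1),t['time'])
print(s['view'].round(2),s['fx'],s['D'], (s['z_map']==0).mean())
```

```text
[ 541.97680081 -188.56775399  230.87875906] [-1.79971545e+02 -3.19239521e-02  1.13025864e+02] [-24.3   3.5  89.5   0.   87.  -47.3] 2.65
[[ 9.2000e-01  3.9000e-01  0.0000e+00 -4.2412e+02]
 [ 3.7000e-01 -8.7000e-01  3.2000e-01 -4.0761e+02]
 [ 1.3000e-01 -2.9000e-01 -9.5000e-01  2.5683e+02]
 [ 0.0000e+00  0.0000e+00  0.0000e+00  1.0000e+00]] 278.7682286669819 [-0.04737918  0.          0.          0.          0.        ] 0.004338582356770833
```

View pics/w1.png

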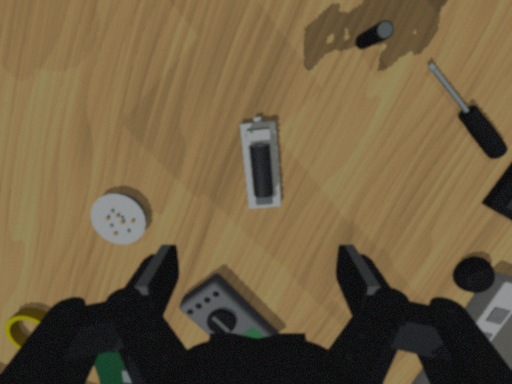

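The wrist view shows the cell at (262,170) in the charger, with the white lug at its top end (261,130). Next I'll fit the cell and charger axis.

Run:
```python
from h import *
s=load('w1'); a=s['img']
C=cloud(s)
g=a[120:212,236:286].max(2).astype(int)
for zc,m,n in[(28,g<60,'cell'),]:
    nl,L,st,ce=cv2.connectedComponentsWithStats(m.astype(np.uint8)); i=1+st[1:,4].argmax(); print(st[i],ce[i]+[236,120])
    v,u=np.where(L==i); P=np.array([px2w(s,x+236,y+120,zc) for x,y in zip(u,v)])
    rc=cv2.minAreaRect(P[:,:2].astype(np.float32)); print(n,P.mean(0).round(1),rc)
    d=np.linalg.svd(P[:,:2]-P[:,:2].mean(0))[2][0]; print(np.degrees(np.arctan2(d[1],d[0])))
    D=C[v+120,u+236]; print('depth',np.median(D,0),D.std(0))
# charger whole
H=C[110:215,230:295]; 
from h import cv2
sat=cv2.cvtColor(a,cv2.COLOR_BGR2HSV)[110:215,230:295,1]
m=((sat<60)).astype(np.uint8); nl,L,st,ce=cv2.connectedComponentsWithStats(m); i=1+st[1:,4].argmax(); v,u=np.where(L==i)
P=np.array([px2w(s,x+230,y+110,15) for x,y in zip(u,v)]); print('charger',st[i],cv2.minAreaRect(P[:,:2].astype(np.float32)))
cv2.imwrite('pics/c.png',cv2.resize(a[105:220,215:305],None,fx=5,fy=5,interpolation=cv2.INTER_CUBIC))
for v in range(115,212,6): print(v,g[v-120 if v>=120 else 0,::3])
```

```text
[ 14  24  23  53 951] [261.61303891 170.25762355]
cell [ 550.2 -193.4   28. ] ((550.4622192382812, -194.20803833007812), (23.916467666625977, 69.08926391601562), 28.289409637451172)
-61.47581559311875
depth [ 548.53166413 -190.14694898   39.60843548] [11.20816174 18.07223899 28.72474881]
charger [  10    6   41   93 3052] ((547.327880859375, -188.81887817382812), (46.456024169921875, 123.9351577758789), 28.58660125732422)
115 [142 139 112  81  82  80 127 134 101  78  82  84  80  83 116 147 141]
121 [143 135 103  77  78  78 106 118  96  81  85  91  94  88 118 143 141]
127 [135 127 148 149 137 102  97  94  90  87  87 103 117  98 111 145 147]
133 [124 120 146 143 149 135 150 151 151 151 149 138 105 111 111 146 146]
139 [121 127 141 148 147 148 148 146 137 137 135 125 101 105 100 141 146]
145 [124 126 137 148 131  78  60  62  65  56  48  65 102 100  97 134 143]
151 [128 124 129 150 134  38  40  44  45  37  33  52  99 104  95 126 143]
157 [123 125 123 148 141  50  43  45  45  38  36  37  99 108  93 124 146]
163 [124 130 134 146 148  76  42  42  49  44  34  37  97 105  99 127 144]
169 [129 134 133 142 148 104  32  43  48  42  37  28  86 102  99 106 137]
175 [133 131 135 134 151 118  34  44  52  42  37  28  74 103  95  95 139]
181 [135 138 143 135 149 136  42  43  49  40  31  31  68 103 105  97 140]
187 [134 139 136 135 149 140  58  39  50  51  36  32  54 115 143  93 128]
193 [138 142 142 143 143 150  83  37  52  51  40  29  50 107 143  98 135]
199 [142 144 146 137 141 149 144  91  89  91  84  84 116 148 147 110 142]
205 [144 147 139 141 142 150 148 132 135 141 139 140 145 145 142 140 143]
211 [146 143 139 146 149 142 146 143 142 147 140 140 139 141 145 146 142]
```

View pics/c.png

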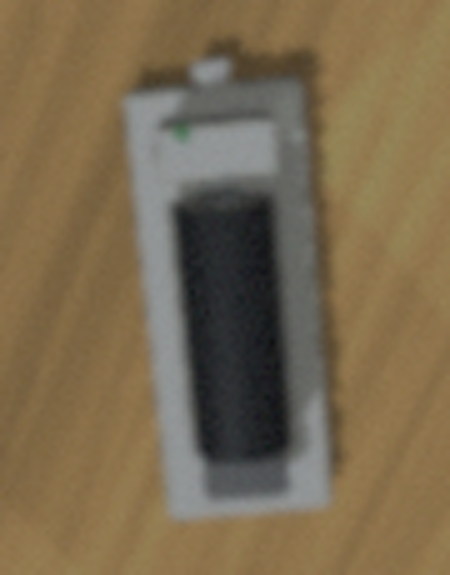

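>>> send_rows(
  increments=[
    [0,0,0,0,0,-0.094],
    [-6.4,4.7,40,0,0,0],
    [0,0,50,0,0,0],
    [0,0,50,0,0,0],
    [0,0,0,0,0,0],
  ],
)

```text
time: 3.28
tool_pos: [545.5, -190.3, 86.3]
tcp_rot: [-179.7, -0.5, 118.4]
ft_force: [-1.0, 0.6, 0.5]
finger_gap: 85.4
grip_force: 0.0
```

Run:
```python
from h import *
s=save('wrist','w2'); t=r.sense();print(t['tool_pos'],t['tcp_rot'])
p=np.array([549.2,-192,28]);d=np.array([-.476,.880,0])
print(w2px(s,p),w2px(s,p+d*35),w2px(s,p-d*32.5))
```

```text
[ 547.79424175 -191.3591616    89.83608507] [-179.84071076   -0.20822998  118.48911585]
[260.81151686 212.159748  ] [260.99857873 168.62167581] [260.64750741 248.74130412]
```

View pics/w2.png

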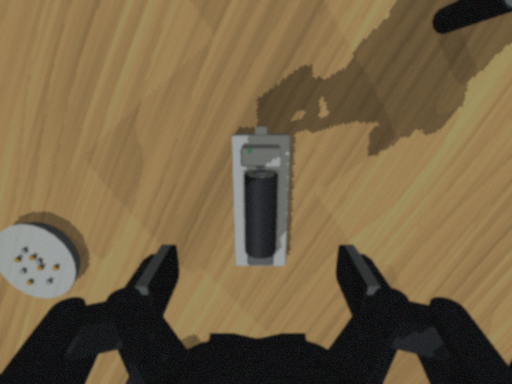

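The cell spans about (260,172) to (260,258), slightly below the prediction. I'll refine it by matching a cylinder silhouette.

```bash
cat >> h.py <<'E'
def cyl(p,ang,z,h=(-32.5,32.5),rad=13):
    d=np.array([np.cos(ang),np.sin(ang),0]);n=np.array([-d[1],d[0],0]);t=np.linspace(0,2*np.pi,40)
    return np.array([np.r_[p,z]+d*e+rad*(np.cos(q)*n+np.array([0,0,np.sin(q)])) for e in h for q in t])
def hull(s,P):
    V=s['view']; q=cv2.projectPoints(P,cv2.Rodrigues(V[:3,:3])[0],V[:3,3],K(s),s['D'])[0]
    return cv2.convexHull(q.astype(np.float32))
def fit(s,m,p0,a0,z):
    from scipy.optimize import minimize
    def iou(x):
        H=np.zeros(m.shape,np.uint8); cv2.fillConvexPoly(H,np.round(hull(s,cyl(x[:2],x[2]/50,z))*16).astype(int),1,shift=4)
        return 1-(H&m).sum()/(H|m).sum()
    x0=np.r_[p0,a0*50]; o=minimize(iou,x0,method='Nelder-Mead',options=dict(initial_simplex=np.array([x0]+[x0+6*e for e in np.eye(3)])))
    return o.x[:2],np.degrees(o.x[2]/50),1-o.fun
E
python3 - <<'E'
from h import *
s=load('w2'); g=s['img'].max(2); m=np.zeros(g.shape,np.uint8); m[160:275,238:285]=(g[160:275,238:285]<62)
nl,L,st,ce=cv2.connectedComponentsWithStats(m); i=1+st[1:,4].argmax(); print(st[i]); m=(L==i).astype(np.uint8)
print(fit(s,m,[549,-192],np.radians(118.4),28)); print(g[160:275:3,261])
s=load('w1'); g=s['img'].max(2); m=np.zeros(g.shape,np.uint8); m[120:212,236:286]=(g[120:212,236:286]<62)
nl,L,st,ce=cv2.connectedComponentsWithStats(m); i=1+st[1:,4].argmax(); m=(L==i).astype(np.uint8)
print(fit(s,m,[549,-192],np.radians(118.4),28))
E
```

```text
[ 245  170   33   88 2559]
(array([ 548.92488422, -194.22329152]), np.float64(117.61569942126732), np.float64(0.8661924119241192))
[109 106  73  64  62  70  59  50  48  47  48  51  47  45  48  48  48  44
  49  49  48  44  46  44  46  46  44  51  47  44  46  48  47  84  92 122
 153 148 148]
(array([ 550.3098322 , -193.58032573]), np.float64(117.82537385130713), np.float64(0.847027972027972))
```

>>> send_rows(
  increments=[
    [-1.6,-0.5,30,0,0,0],
    [0,0,25,0,0,0],
    [0,0,15.5,0,0,0],
    [0,0,0,0,0,0],
    [0,0,0,0,0,0],
  ],
)

```text
time: 3.95
tool_pos: [550.9, -194.2, 22.7]
tcp_rot: [179.9, 0.1, 118.6]
ft_force: [0.5, -0.3, -0.3]
finger_gap: 85.4
grip_force: 0.0
```

>>> send_rows(
  increments=[
    [0,0,0,0,0,0],
    [0,0,0,0,0,0],
    [0,0,0,0,0,0],
    [0,0,0,0,0,0],
    [0,0,0,0,0,0],
  ],
  grip=1,
  grip_force=40,
)

```text
time: 4.58
tool_pos: [549.8, -193.7, 21.1]
tcp_rot: [180.0, 0.0, 118.6]
ft_force: [-2.0, 1.0, 4.7]
finger_gap: 24.9
grip_force: 39.2
```

>>> send_rows(
  increments=[
    [0,0,0,0,0,0],
    [0,0,0,0,0,0],
    [0,0,0,0,0,0],
    [0,0,0,0,0,0],
    [0,0,0,0,0,0],
  ],
)

```text
time: 5.2
tool_pos: [549.8, -193.7, 21.2]
tcp_rot: [180.0, 0.0, 118.6]
ft_force: [-1.8, 1.3, 5.2]
finger_gap: 24.6
grip_force: 39.3
```

>>> send_rows(
  increments=[
    [0,0,-3,0,0,0],
    [0,0,-5,0,0,0],
    [0,0,0,0,0,0],
    [0,0,0,0,0,0],
  ],
)

```text
time: 5.7
tool_pos: [549.7, -193.7, 28.7]
tcp_rot: [180.0, 0.0, 118.6]
ft_force: [0.4, -0.5, -0.8]
finger_gap: 24.6
grip_force: 39.3
```

>>> send_rows(
  increments=[
    [0,0,-50,0,0,0],
    [0,0,-60,0,0,0],
    [0,0,-40,0,0,0],
    [44,32.4,0,0,0,0],
    [44,32.4,0,0,0,0],
  ],
)

```text
time: 6.32
tool_pos: [564.8, -84.8, 179.7]
tcp_rot: [179.9, 0.1, 118.5]
ft_force: [1.3, -0.8, -1.1]
finger_gap: 24.5
grip_force: 39.5
```

>>> send_rows(
  increments=[
    [44,32.4,0,0,0,0],
    [44,32.4,0,0,0,0],
    [44,32.4,0,0,0,0],
    [44,32.4,0,0,0,0],
    [43,32.4,0,0,0,0],
  ],
)

```text
time: 6.95
tool_pos: [601.5, 186.3, 178.6]
tcp_rot: [-180.0, 0.0, 118.7]
ft_force: [1.1, -0.7, -0.7]
finger_gap: 24.5
grip_force: 39.5
```

>>> send_rows(
  increments=[
    [0,0,0,0,0,0.175],
    [0,0,0,0,0,0.175],
    [0,0,0,0,0,0.175],
    [0,0,0,0,0,0.175],
    [0,0,0,0,0,0],
  ],
)

```text
time: 7.58
tool_pos: [601.3, 184.4, 178.4]
tcp_rot: [-180.0, 0.0, 78.6]
ft_force: [0.1, -0.2, -0.7]
finger_gap: 24.6
grip_force: 39.6
```

Run:
```python
from h import *
s=save('wrist','w3'); t=r.sense();print(t['tool_pos'],t['tcp_rot'],t['time'],t['finger_gap'])
cv2.imwrite('pics/w3b.png',cv2.resize(s['img'],(800,600),interpolation=cv2.INTER_CUBIC))
```

```text
[601.39153603 184.47184261 178.50160982] [-1.79976798e+02  1.00762396e-02  7.87697523e+01] 7.625 24.705250358425083
```

View pics/w3b.png

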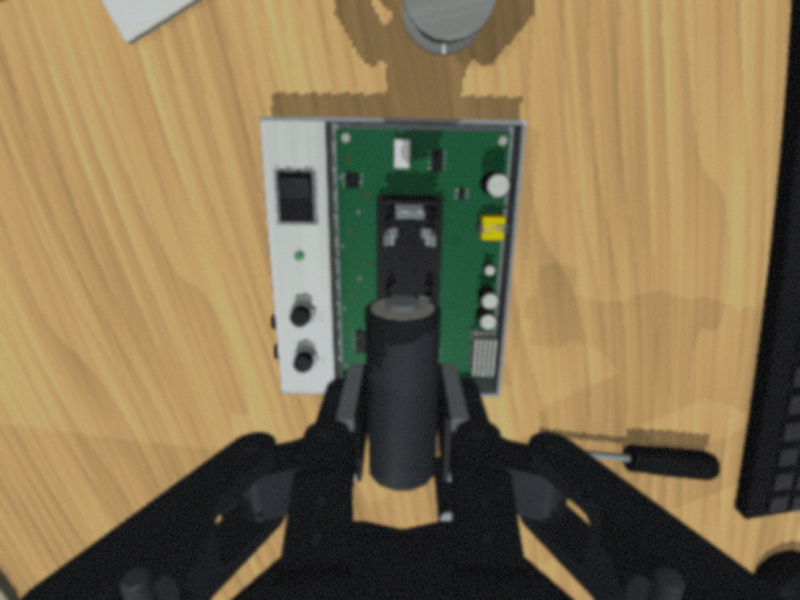

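The held cell points its button end up-image at (403,310), towards the rocker side. The chassis corners are at (261,118), (524,122), (282,393) and (497,394), the rocker at (296,196) and the plate at (410,211). I'll compute the poses from these.

Run:
```python
from h import *
s=load('w3'); k=.64; f=lambda u,v,z:px2w(s,(u+.5)*k-.5,(v+.5)*k-.5,z)
# refine corners by gradient: print raw
img=[(261,118),(524,122),(497,394),(282,393)]
W=np.array([f(u,v,26)[:2] for u,v in img]); print(W.round(1))
m=np.array([(-85,100),(85,100),(85,-100),(-85,-100)],float)
A=m-m.mean(0);B=W-W.mean(0);U,S,Vt=np.linalg.svd(A.T@B);R=(U@Vt).T
a=np.degrees(np.arctan2(R[1,0],R[0,0])); t=W.mean(0)-R@m.mean(0); print('unit x ang',a,'y ang',a+90,t, 'res',(W-(m@R.T+t)).round(1))
# scale-free lengths
print([np.linalg.norm(W[i]-W[(i+1)%4]).round(1) for i in range(4)])
for n,p,z in[('bay',(12,0),31),('rockpivot',(-64,50),26.5),('plate',(12,38),40),('clip+',(12,25),46),('rock_on',(-64,60),33)]:
    w=np.r_[R@np.array(p)+t,z]; print(n,w.round(1),((w2px(s,w)+.5)/k-.5).round(0))
# cell
g=s['img'].max(2); M=np.zeros(g.shape,np.uint8); M[188:315,230:285]=g[188:315,230:285]<62
tz=178.5
d=np.array([np.cos(np.radians(78.7)),np.sin(np.radians(78.7)),0])
for z in(tz+4,tz+7,tz+10):
    # ends: button-end disc ellipse centre & flat end lower silhouette
    e=f(403,311,z); b=f(402,487,z-8); l=f(366,380,z);rr=f(439,380,z)
    print(z,'rim',e.round(1),'flat-bottom',b.round(1),'width',np.linalg.norm(l-rr).round(1),'along e',((e-np.array([601.4,184.5,z]))@d).round(1),((b-np.array([601.4,184.5,z]))@d).round(1),'lat',((l+rr)/2-[601.4,184.5,z])@np.array([d[1],-d[0],0]))
```

```text
[[533.9 303.3]
 [697.4 267.6]
 [654.6  75.1]
 [490.8 109.1]]
unit x ang -12.318560158578777 y ang 77.68143984142122 [594.16377152 188.77042661] res [[ 1.4 -1.3]
 [-1.1 -0.7]
 [-1.3  2.2]
 [ 1.  -0.1]]
[np.float64(167.4), np.float64(197.2), np.float64(167.3), np.float64(199.0)]
bay [605.9 186.2  31. ] [408. 272.]
rockpivot [542.3 251.3  26.5] [295. 197.]
plate [614.  223.3  40. ] [409. 219.]
clip+ [611.2 210.6  46. ] [409. 241.]
rock_on [544.4 261.   33. ] [292. 182.]
182.5 rim [607.7 214.4 182.5] flat-bottom [591.1 133.8 174.5] width 26.3 along e 30.6 -51.7 lat 0.10651404194921577
185.5 rim [607.9 215.5 185.5] flat-bottom [591.6 136.5 177.5] width 25.8 along e 31.7 -49.0 lat 0.10671070998165955
188.5 rim [608.1 216.6 188.5] flat-bottom [592.1 139.2 180.5] width 25.2 along e 32.8 -46.2 lat 0.1069073780143206
```

>>> send_rows(
  increments=[
    [3.1,4,0,0,0,0.016],
    [0,0,40,0,0,0],
    [0,0,40,0,0,0],
    [0,0,23,0,0,0],
    [0,0,0,0,0,0],
  ],
)

```text
time: 8.25
tool_pos: [604.2, 186.4, 73.0]
tcp_rot: [-179.7, 0.1, 77.7]
ft_force: [0.9, 0.6, -1.4]
finger_gap: 24.5
grip_force: 39.6
```

Run:
```python
from h import *
s=save('wrist','w4'); t=r.sense();print(t['tool_pos'],t['tcp_rot'],t['time'],t['finger_gap'])
cv2.imwrite('pics/w4b.png',cv2.resize(s['img'][60:348,120:400],None,fx=2,fy=2,interpolation=cv2.INTER_CUBIC))
```

```text
[605.64108182 186.6648157   75.19331083] [-1.79909464e+02  3.94303576e-02  7.76825629e+01] 8.3 24.34561398141177
```

View pics/w4b.png

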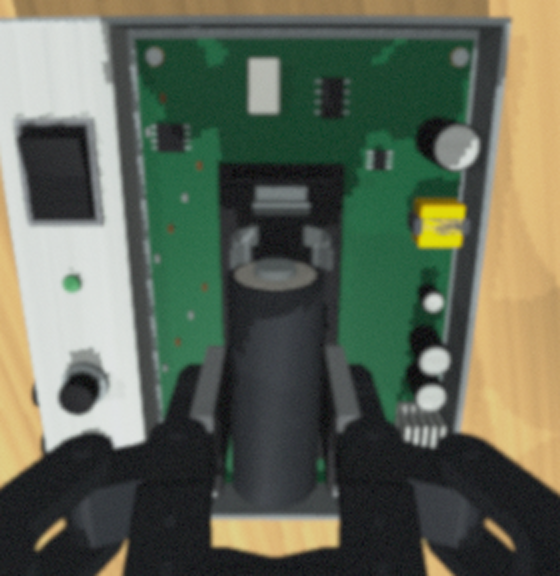

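The plate is at (282,195), the clip fingers at (242,245) and (318,250), and the cell rim centre at (276,275), all in crop pixels. I'll compare their lateral and along positions.

Run:
```python
from h import *
s=load('w4'); f=lambda u,v,z:px2w(s,(u+.5)/2-.5+120,(v+.5)/2-.5+60,z)
o=np.array([605.64,186.66,0]); a=np.radians(77.7); d=np.array([np.cos(a),np.sin(a),0]); n=np.array([d[1],-d[0],0])
for nm,u,v,z in[('rim',276,275,82),('rimL',233,275,82),('rimR',318,275,82),('cellL',232,330,82),('cellR',324,330,82),('clipL',242,245,44),('clipR',318,250,44),('plateTop',281,187,46),('plateTopback',281,203,46),('boxL',220,190,20),('boxR',343,190,20),('chTL',110,22,26),('chTR',508,20,26),('chBotR_edge',460,430,26)]:
    w=f(u,v,z); print(nm,w.round(1),'along',((w-o)@d).round(1),'lat',((w-o)@n).round(1))
C=cloud(s)
# plate & clip from depth: points z 40..50 ahead
q=C[100:190,215:300].reshape(-1,3); al=(q-o)@d; la=(q-o)@n
for lo,hi in[(34,46),(15,32)]:
    m=(q[:,2]>37)&(q[:,2]<52)&(al>lo)&(al<hi)&(abs(la)<25); print(lo,m.sum(),np.percentile(la[m],[2,50,98]).round(1),np.percentile(al[m],[2,50,98]).round(1))
```

```text
rim [611.7 218.9  82. ] along 32.8 lat -1.0
rimL [600.9 221.2  82. ] along 32.7 lat -12.0
rimR [622.2 216.6  82. ] along 32.8 lat 9.8
cellL [596.9 206.2  82. ] along 17.2 lat -12.6
cellR [620.8 201.   82. ] along 17.2 lat 11.7
clipL [600.1 217.6  44. ] along 29.1 lat -12.0
clipR [623.7 210.7  44. ] along 27.4 lat 12.5
plateTop [616.4 233.8  46. ] along 48.4 lat 0.5
plateTopback [615.4 228.9  46. ] along 43.4 lat 0.5
boxL [594.1 232.3  20. ] along 42.2 lat -21.0
boxR [636.9 223.   20. ] along 42.2 lat 22.8
chTL [573.9 293.6  26. ] along 97.8 lat -53.8
chTR [697.7 267.4  26. ] along 98.5 lat 72.7
chBotR_edge [665.7 117.5  26. ] along -54.7 lat 73.4
34 134 [-7.9  1.   9.4] [38.1 40.5 42. ]
15 160 [-15.   11.1  17.1] [23.4 26.4 28.2]
```

>>> send_rows(
  increments=[
    [0,0.6,12,0,0,0],
    [0,0,10,0,0,0],
    [0,0,6,0,0,0],
    [0,0,3,0,0,0],
    [0,0,0,0,0,0],
  ],
)

```text
time: 8.93
tool_pos: [606.5, 186.6, 44.6]
tcp_rot: [-180.0, 0.0, 77.6]
ft_force: [-0.4, -0.2, -0.3]
finger_gap: 24.2
grip_force: 39.6
```

>>> send_rows(
  increments=[
    [0,0,1.5,0,0,0],
    [0,0,0,0,0,0],
    [0,0,1.5,0,0,0],
    [0,0,0,0,0,0],
  ],
)

```text
time: 9.43
tool_pos: [606.6, 186.6, 41.7]
tcp_rot: [-180.0, 0.0, 77.6]
ft_force: [-0.7, 0.6, -1.1]
finger_gap: 24.5
grip_force: 39.6
```

>>> send_rows(
  increments=[
    [0,0,1,0,0,0],
    [0,0,0,0,0,0],
  ],
)

```text
time: 9.68
tool_pos: [606.7, 186.7, 40.9]
tcp_rot: [-180.0, -0.0, 77.6]
ft_force: [-0.9, 0.2, -0.4]
finger_gap: 24.3
grip_force: 39.8
```

>>> send_rows(
  increments=[
    [0,0,1,0,0,0],
    [0,0,0,0,0,0],
  ],
)

```text
time: 9.93
tool_pos: [606.8, 186.7, 40.1]
tcp_rot: [180.0, -0.0, 77.6]
ft_force: [-1.5, 0.2, 3.2]
finger_gap: 24.7
grip_force: 40.1
```

>>> send_rows(
  increments=[
    [0,0,1,0,0,0],
    [0,0,0,0,0,0],
  ],
)

```text
time: 10.18
tool_pos: [606.9, 186.8, 39.3]
tcp_rot: [180.0, -0.0, 77.6]
ft_force: [-2.5, 0.1, 5.4]
finger_gap: 24.5
grip_force: 40.3
```

>>> send_rows(
  increments=[
    [0,-0.5,0,0,0,0],
    [0,0,1.5,0,0,0],
    [0,0,1.5,0,0,0],
    [0,0,0,0,0,0],
  ],
  grip_force=70,
)

```text
time: 10.68
tool_pos: [607.0, 187.0, 37.0]
tcp_rot: [179.9, -0.1, 77.6]
ft_force: [-2.3, 1.1, 8.8]
finger_gap: 23.4
grip_force: 70.9
```

>>> send_rows(
  increments=[
    [0,0,1.5,0,0,0],
    [0,0,1.5,0,0,0],
    [0,0,0,0,0,0],
  ],
)

```text
time: 11.05
tool_pos: [607.0, 187.1, 34.0]
tcp_rot: [179.9, -0.1, 77.6]
ft_force: [-2.6, 0.6, 8.6]
finger_gap: 23.2
grip_force: 71.0
```

>>> send_rows(
  increments=[
    [0,0,1.5,0,0,0],
    [0,0,1,0,0,0],
    [0,0,0,0,0,0],
  ],
)

```text
time: 11.42
tool_pos: [606.7, 187.1, 31.0]
tcp_rot: [179.9, -0.0, 77.6]
ft_force: [-0.6, 1.5, 6.8]
finger_gap: 23.1
grip_force: 70.8
```

>>> send_rows(
  increments=[
    [0,0,1,0,0,0],
    [0,0,0,0,0,0],
  ],
)

```text
time: 11.68
tool_pos: [606.6, 187.0, 29.8]
tcp_rot: [179.9, -0.0, 77.6]
ft_force: [-0.6, 1.4, 3.6]
finger_gap: 23.1
grip_force: 70.7
```

>>> send_rows(
  increments=[
    [0,0,0,0,0,0],
    [0,0,0,0,0,0],
    [0,0,0,0,0,0],
    [0,0,-20,0,0,0],
    [0,0,-25,0,0,0],
  ],
  grip=0,
)

```text
time: 12.3
tool_pos: [605.9, 186.6, 75.4]
tcp_rot: [-180.0, 0.0, 77.6]
ft_force: [-0.0, 0.7, 0.4]
finger_gap: 42.6
grip_force: 0.0
```

>>> send_rows(
  increments=[
    [0,0,0,0,0,0],
    [0,0,0,0,0,0],
    [0,0,0,0,0,0],
    [0,0,0,0,0,0],
    [0,0,0,0,0,0],
  ],
  grip=1,
)

```text
time: 12.92
tool_pos: [605.8, 186.6, 73.7]
tcp_rot: [-180.0, 0.0, 77.6]
ft_force: [0.3, -0.1, -0.2]
finger_gap: 0.3
grip_force: 0.0
```

>>> send_rows(
  increments=[
    [0,0,11,0,0,0],
    [0,0,8,0,0,0],
    [0,0,3,0,0,0],
    [0,0,0,0,0,0],
  ],
)

```text
time: 13.42
tool_pos: [605.8, 186.6, 51.7]
tcp_rot: [-179.9, 0.0, 77.6]
ft_force: [-0.5, 0.0, -0.5]
finger_gap: -0.4
grip_force: 0.0
```

>>> send_rows(
  increments=[
    [0,0,2,0,0,0],
    [0,0,2,0,0,0],
    [0,0,0,0,0,0],
  ],
)

```text
time: 13.8
tool_pos: [606.5, 186.8, 48.7]
tcp_rot: [180.0, -0.0, 77.6]
ft_force: [-0.2, 0.1, 1.2]
finger_gap: 0.2
grip_force: 0.6
```

>>> send_rows(
  increments=[
    [0,0,1.5,0,0,0],
    [0,0,1.5,0,0,0],
    [0,0,0,0,0,0],
  ],
)

```text
time: 14.18
tool_pos: [605.6, 186.5, 44.6]
tcp_rot: [-179.9, 0.0, 77.6]
ft_force: [-0.1, -1.1, -1.0]
finger_gap: 0.3
grip_force: 0.0
```

>>> send_rows(
  increments=[
    [0,0,1,0,0,0],
    [0,0,0,0,0,0],
  ],
)

```text
time: 14.42
tool_pos: [606.1, 186.7, 44.2]
tcp_rot: [-180.0, 0.0, 77.6]
ft_force: [1.4, 0.9, -0.2]
finger_gap: 0.0
grip_force: 0.0
```

>>> send_rows(
  increments=[
    [0,0,1,0,0,0],
    [0,0,0,0,0,0],
  ],
)

```text
time: 14.68
tool_pos: [606.6, 186.6, 44.0]
tcp_rot: [180.0, -0.0, 77.6]
ft_force: [-0.5, -1.3, 5.7]
finger_gap: 0.4
grip_force: 2.5
```

Contact is at z = 44, which matches a seated cell. I'll press a little harder, lift, and look.

>>> send_rows(
  increments=[
    [0,0,1.5,0,0,0],
    [0,0,1,0,0,0],
    [0,0,0,0,0,0],
  ],
)

```text
time: 15.05
tool_pos: [608.2, 186.4, 43.8]
tcp_rot: [179.8, -0.0, 77.6]
ft_force: [-3.3, -3.4, 16.0]
finger_gap: -0.3
grip_force: 8.4
```

>>> send_rows(
  increments=[
    [0,0,-20,0,0,0],
    [0,0,-50,0,0,0],
    [-50,0,0,0,0,0],
    [-20,0,0,0,0,0],
    [0,0,0,0,0,0],
  ],
)

```text
time: 15.68
tool_pos: [590.7, 117.2, 110.6]
tcp_rot: [-179.9, 0.0, 77.5]
ft_force: [0.7, 0.0, -0.4]
finger_gap: 0.0
grip_force: 0.0
```

Run:
```python
from h import *
s=save('wrist','w5'); t=r.sense();print(t['tool_pos'],t['tcp_rot'],t['time'])
cv2.imwrite('pics/w5b.png',cv2.resize(s['img'],(800,600),interpolation=cv2.INTER_CUBIC))
```

```text
[590.80463679 118.20223083 110.44746134] [-1.79945058e+02 -1.94057140e-02  7.75418387e+01] 15.725
```

View pics/w5b.png

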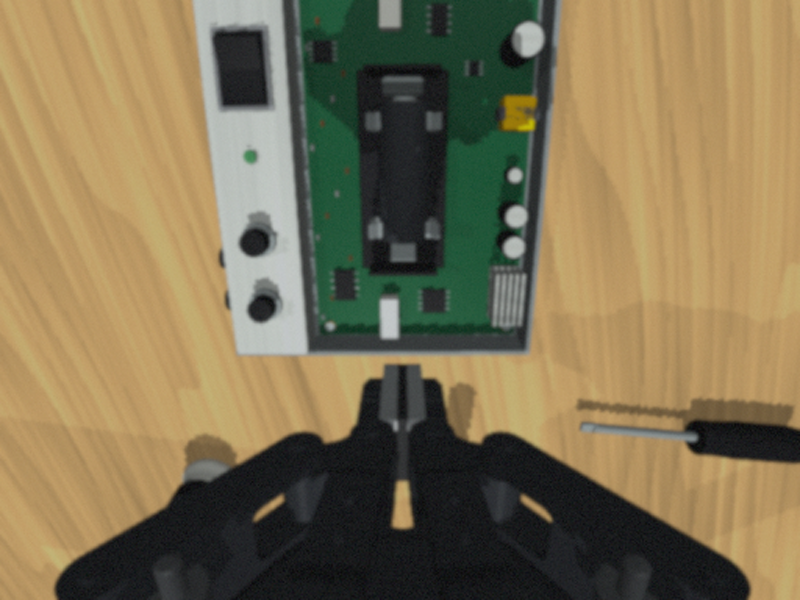

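The cell lies between all four clip fingers (x about 373 and 433, y about 120 and 228), with its button at the plate (404,97). I'll check its level by depth and locate the rocker.

Run:
```python
from h import *
s=load('w5'); k=.64; C=cloud(s)
o=np.array([605.9,186.4,0]); a=np.radians(77.65); d=np.array([np.cos(a),np.sin(a),0]); n=np.array([d[1],-d[0],0])
q=C.reshape(-1,3); al=(q-o)@d; la=(q-o)@n
for c in range(-36,40,6):
    m=(abs(al-c)<3)&(abs(la)<3); print(c,m.sum(),np.median(q[m,2]).round(1),end=' | ')
print()
f=lambda u,v,z:px2w(s,(u+.5)*k-.5,(v+.5)*k-.5,z)
for nm,u,v,z in[('rockTL',219,33,33),('TR',264,31,33),('BL',223,107,30),('BR',269,104,30),('buttonend',404,97,31),('cellflat',403,243,31),('chBL',238,354,26),('chBR',527,353,26)]:
    w=f(u,v,z); print(nm,w.round(1),'al',((w-o)@d).round(1),'la',((w-o)@n).round(1))
for c in range(34,68,4):
    m=(abs(al-c)<2)&(abs(la+76)<6); print(c,np.median(q[m,2]).round(1),end=' | ')
t=o+d*60-n*76; print('\nrock_on',t.round(1))
p=o+d*62-n*76-np.array([590.8,118.2,0]); print('tool dx,dy to 12mm point',p@d,p@n)
```

```text
-36 60 35.5 | -30 46 44.1 | -24 61 43.9 | -18 61 44.2 | -12 70 44.1 | -6 72 43.9 | 0 80 44.0 | 6 72 43.8 | 12 835 253.6 | 18 81 44.0 | 24 80 44.0 | 30 81 44.1 | 36 66 36.4 | 
rockTL [538.8 266.7  33. ] al 64.1 la -82.8
TR [559.1 262.6  33. ] al 64.4 la -62.1
BL [529.2 236.8  30. ] al 32.8 la -85.7
BR [551.3 232.9  30. ] al 33.7 la -63.3
buttonend [614.7 221.4  31. ] al 36.1 la 1.1
cellflat [599.1 153.3  31. ] al -33.8 la 0.5
chBL [491.1 109.5  26. ] al -99.6 la -95.7
chBR [655.1  73.8  26. ] al -99.4 la 72.1
34 27.6 | 38 30.6 | 42 30.5 | 46 30.6 | 50 30.8 | 54 31.9 | 58 33.2 | 62 33.8 | 66 27.3 | 
rock_on [544.5 261.3   0. ]
tool dx,dy to 12mm point 131.85143651337876 -75.83624097760955
```

>>> send_rows(
  increments=[
    [44,-25,0,0,0,0],
    [44,-25,0,0,0,0],
    [44,-25,0,0,0,0],
    [0,0,40,0,0,0],
    [0,0,0,0,0,0],
  ],
)

```text
time: 16.35
tool_pos: [542.5, 263.8, 66.7]
tcp_rot: [-179.6, 0.2, 77.8]
ft_force: [-0.5, -0.4, -0.0]
finger_gap: 0.3
grip_force: 0.0
```

>>> send_rows(
  increments=[
    [0,0,25,0,0,0],
    [0,0,8,0,0,0],
    [0,0,2,0,0,0],
    [0,0,2,0,0,0],
    [0,0,0,0,0,0],
  ],
)

```text
time: 16.98
tool_pos: [546.7, 263.4, 34.6]
tcp_rot: [180.0, -0.0, 77.6]
ft_force: [0.3, 0.5, -0.0]
finger_gap: -0.1
grip_force: 0.0
```

>>> send_rows(
  increments=[
    [0,0,1.5,0,0,0],
    [0,0,1.5,0,0,0],
    [0,0,1,0,0,0],
    [0,0,0,0,0,0],
  ],
)

```text
time: 17.48
tool_pos: [546.7, 263.6, 30.1]
tcp_rot: [180.0, -0.0, 77.6]
ft_force: [1.1, 2.7, 2.5]
finger_gap: -0.0
grip_force: 1.7
```

>>> send_rows(
  increments=[
    [0,0,1,0,0,0],
    [0,0,0,0,0,0],
  ],
)

```text
time: 17.73
tool_pos: [546.7, 263.6, 29.9]
tcp_rot: [180.0, -0.0, 77.6]
ft_force: [-1.1, 1.6, 10.7]
finger_gap: 0.0
grip_force: 5.2
```

The force rose to 10.7 N at z = 29.9, which is the end stop. I'll lift clear and verify.

>>> send_rows(
  increments=[
    [0,0,0.8,0,0,0],
    [0,0,0,0,0,0],
    [0,0,-30,0,0,0],
    [0,0,-50,0,0,0],
    [-60,0,0,0,0,0],
  ],
)

```text
time: 18.35
tool_pos: [536.6, 207.0, 113.0]
tcp_rot: [179.6, -0.2, 77.8]
ft_force: [1.4, -0.9, 0.9]
finger_gap: -0.1
grip_force: 0.0
```

>>> send_rows(
  increments=[
    [-60,0,0,0,0,0],
    [-20,30,0,0,0,0],
    [0,0,0,0,0,0],
    [0,0,0,0,0,0],
  ],
)

```text
time: 18.85
tool_pos: [544.9, 120.1, 107.4]
tcp_rot: [-179.9, 0.0, 77.6]
ft_force: [-0.9, -0.1, -0.4]
finger_gap: -0.1
grip_force: 0.0
```

Run:
```python
from h import *
s=save('wrist','w6'); t=r.sense();print(t['tool_pos'],t['time'],t['ft_force'])
C=cloud(s)
o=np.array([605.9,186.4,0]); a=np.radians(77.65); d=np.array([np.cos(a),np.sin(a),0]); n=np.array([d[1],-d[0],0])
q=C.reshape(-1,3); al=(q-o)@d; la=(q-o)@n
for c in range(34,68,4):
    m=(abs(al-c)<2)&(abs(la+76)<6); print(c,m.sum(),np.median(q[m,2]).round(1),end=' | ')
print()
for c in range(-30,34,6):
    m=(abs(al-c)<3)&(abs(la)<3)&(q[:,2]<60); print(c,np.median(q[m,2]).round(1),end=' | ')
```

```text
[544.83941368 120.55188714 107.45479098] 18.9 [-0.342031    0.15580951  0.24728257]
34 93 27.3 | 38 123 34.1 | 42 98 33.1 | 46 98 32.0 | 50 103 30.7 | 54 104 30.4 | 58 106 30.3 | 62 108 30.5 | 66 91 27.7 | 
-30 44.1 | -24 44.1 | -18 43.9 | -12 44.0 | -6 43.6 | 0 44.0 | 6 44.0 | 12 44.1 | 18 44.0 | 24 43.9 | 30 44.1 |
```

The +y half of the rocker is now level, so it is on, and the cell is still home.

```bash
python3 -c "
from bench import r
print(r.hand_in())"
```

```text
the job is handed in; nothing more can be done
None
```

The cell is fully home in both clips with its button end at the contact plate, the rocker was switched on after that, and the job was handed in at about 19 s; the hand-in returned no verdict.

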